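Click the filament dial on to yellow

TASK

The next print is in yellow filament: on the indicator with the blue body, flick the toothed thumbwheel forward (anticlockwise seen from above) by its edge with a fingertip until it has clicked into place with the yellow patch at the white pointer, without going past it. Only push the wheel, gently: do not pinch it hard, and do not lift, tip or shove the indicator. Do not touch the grey indicator, and leave everything else where it is.

Things in the scene. Friction and masses are not known exactly. Their poses are not given: they have to be found in the camera images.
- blue_dial: loose indicator, blue body, 0.9 kg: base plate 140 (x) x 110 (y) mm, top 12 mm above the worktop, on rubber feet; along its back (+x) edge a block 28 mm deep, 110 mm wide, 60 mm high. A flat toothed wheel turns on it, open at front and sides. A shove of 4 N or more can slide it. Origin: centre of the underside; x to the back, z up. 
- blue_hub (a point): on the blue unit's wheel axis (20 mm in front of the unit's centre), half-way up the teeth, 40 mm above the worktop. Grey disc of 38 mm radius with 8 radial teeth, 7 mm thick, 45 degrees apart, reaching out to 58 mm radius; disc and teeth stand 30 to 50 mm above the worktop, only the base plate below them
- blue_front (a point): tip circle of the blue unit's wheel at its front: 58 mm from the axis towards the unit's -x, 40 mm above the worktop, fixed to the unit. At rest in a notch the middle of a gap between two teeth is here (teeth 22.5 degrees to either side); gaps are 31 mm wide at 50 mm radius, 37 mm at the tips
- blue_pointer (a point): tip of the white pointer on top of the back block, over the wheel's back rim, 59 mm above the worktop, pointing to -x. On the wheel's top, 27.5 mm from the axis, are 8 round patches of 17 mm, one per notch; turning forward, white is at the pointer one click before yellow, red two, green three, blue four
- blue_wheel (a joint): blue unit's wheel, rad, grows forward = anticlockwise from above (front teeth move to the unit's -y). 0: yellow at the pointer. Notches every pi/4; starts 2 to 4 notches before 0 (drops into a notch at once). A spring roller holds it: 1 to 1.5 N at the teeth turns it; once clearly past half-way it snaps into the next notch and stops there
- grey_dial: loose indicator, grey body, 0.9 kg: base plate 140 (x) x 110 (y) mm, top 12 mm above the worktop, on rubber feet; along its back (+x) edge a block 28 mm deep, 110 mm wide, 60 mm high. A flat toothed wheel turns on it, open at front and sides. A shove of 4 N or more can slide it. Origin: centre of the underside; x to the back, z up. 
- grey_wheel (a joint): angle of the grey unit's thumbwheel, as blue_wheel; the same unit as the blue one but for its colour; to be left alone
- gear: orange printed spur gear, 41 mm across, 14 mm high, lying flat; stands loose among the work, to be left alone. Origin: centre of the underside
- jar: small lidded jar, 45 mm across, 43 mm high; stands loose among the work, to be left alone. Origin: centre of the underside
- glue: standing glue stick, 27 mm across, 93 mm high; stands loose among the work, to be left alone. Origin: centre of the underside
- pliers: red and black flush cutters lying flat, 96 x 61 x 12 mm; stands loose among the work, to be left alone. Origin: centre of the underside
- cutter: green snap-off cutter lying flat, 17 x 158 x 12 mm; stands loose among the work, to be left alone. Origin: centre of the underside

How it is judged (in metres and radians):
On the way:
1. a finger pushes the wheel on over its last two clicks (contact force between the fingers and blue_dial above 0.2 N and value of joint blue_wheel between -1.45 and -0.1 rad), for 0.01 s.
At the end, for the whole second after the job is handed in: The blue unit's wheel rests in the yellow notch (within 0.12 rad), reached by turning forward, and the unit stands flat within 20 mm of where it stood (value of joint blue_wheel between -0.12 and 0.12 rad and not (velocity of joint blue_wheel above 0.1 rad/s) and not (velocity of joint blue_wheel below -0.1 rad/s) and distance of blue_dial from where it was at the start of the episode below 0.02 m and angle between blue_dial's own z axis and vertical below 0.05 rad and linear speed of blue_dial below 0.02 m/s); the robot touches nothing.
It fails at once if the blue wheel is turned past yellow (value of joint blue_wheel above 0.5 rad).
It fails at once if the blue indicator is lifted, tipped or shoved (20 mm, 0.15 rad) (distance of blue_dial from where it was at the start of the episode above 0.02 m or angle between blue_dial's own z axis and vertical above 0.15 rad or height (world z) of blue_dial above 0.012 m).
It fails at once if the blue indicator or its wheel is pressed or pinched with more than 20 N (contact force between the fingers and blue_dial above 20 N).
It fails at once if the grey indicator is pushed (1 N) or moved (distance of grey_dial from where it was at the start of the episode above 0.015 m or contact force between any of the arm, the fingers and grey_dial above 1 N).
It fails at once if one of the things standing round is moved by more than 15 mm (distance of any of gear, jar, glue, pliers, cutter from where it was at the start of the episode above 0.015 m).
It also fails if it takes over 54 s, if anything falls off the work surface, if the arm or the gripper's body presses on something with over 40 N, if the wrist force passes 120 N, or if a joint passes its speed limit or range.

ROBOT

A 6-joint arm with a two-finger parallel gripper is mounted at the origin on a cart in front of the work surface, level with it; the furniture and walls round the work are solid. World frame = base frame: x ahead of the robot, y to its left, z up, the work surface at z = 0. Lengths are in m, angles in degrees, forces in N, time in s.
With the tool pointing down it reaches from about 0.25 to 0.725 m from the base axis. Payload 9.7 kg.
Tool frame: the origin (TCP) lies midway between the tips of the shut fingers; the grasp point (between the pads) lies 19 mm behind it; z points along the fingers, y is the line along which they close (so a half turn about z gives the same grasp; the last joint's range is limited). The gripper opens to 85 mm and grips with 20 to 120 N. Pads are 22 mm wide; open, the fingers measure 114 mm over their backs; the gripper's body (76 mm by 85 mm) begins 54 mm behind the grasp point. The pads swing forward as they close: fully open they stand 13 mm farther back than shut.
Start: joints at [-65.088, 4.979, 10.078, 95.1, 0, 90], TCP at [0.232, -0.499, 0.231] pointing down, gripper open.
Joint ranges: [-179.16, 179.16], [-48.56, 103.87], [-65.8, 70.77], [-126.05, 130.52], [-82.76, 87.17], [-180, 180]. Speed limits (degrees/s): [127.2, 127.2, 147.25, 180, 180, 180].

INTERFACE

Orientations are given as [roll, pitch, yaw] about the fixed x, y, z axes, in that order (R = Rz(yaw) Ry(pitch) Rx(roll)).
In Python, from workcell import bot gives the robot as it stands. The module is installed in compiled form; this text tells all that it offers.
- The arm moves only by the tool send_rows, never from a script. Its argument "moves" is one flat list of numbers, 7 for each row, row after row: the shift along the world's x, y, z normalised to -1 to 1, where 1 is 0.025 m, then the turn, a rotation vector about the world's x, y, z normalised to -1 to 1, where 1 is 0.15 rad, then the closure, from -1 (fully open) to 1 (shut), so that 0 is half open. A call has 1 to 8 rows; each row shifts and turns the commanded pose from where the row before left it; what a row does not reach is not made up. A row lasts 1/8 s, in which the tool goes at most 62.5 mm and 10.7 degrees, less where a joint would pass 70% of its speed; a pose out of reach is approached as far as the arm can. A call with a number of a shift or a turn outside -1 to 1 is refused whole. A call with a gripper value outside its range is refused whole. The fingers move at their own pace and stop on an object; "squeeze" is the grip in N (left out, the last holds). Time passes only in rows, so rows that do not move let the fingers close. It gives the time, the measured TCP pose, the force, the opening and the grip force at its end, in the units of the state.
- bot.get_obs(): the state, without advancing time (a new reading comes with each control period).
- bot.camera(name): name is "scene" or "top" or "wrist"; returns a dict with "color" (384x512x3 uint8, red, green, blue), "camera_matrix" (3x3 intrinsics, pixels), "D" ([k1, k2, p1, p2, k3] as OpenCV has them; the pictures are not rectified), "R" (3x3) and "t" (3): a world point X has camera coordinates R X + t. Camera axes: x right, y down, z forward; pixel columns grow to the right and rows downward; lengths in m; the calibration is good to about 2 mm. A picture is of the moment at which its call begins. There is no depth.
- bot.job_done(): hands the job in; it is judged then, once.
Trained networks look in the newest picture that a camera, given by its name, has taken for a name from the list of things; names that differ only in an ending like _2 or _b are one class to them, and where a whole thing is asked for, a point or a joint stands for the part that bears it (a point fixed in the world has none). Each returns a list of dicts, best first, with "p" (0 to 1); they miss things now and then, are a little off and sometimes report something else, mostly with a low value. They report only what shows in the picture. A call takes as long as a camera call.
- bot.boxes_of(camera, query): "extent" ([left, top, right, bottom] in pixels, round what is visible of it).
- bot.trace(camera, query): "region" (384x512 bool, what is visible of it) and "extent" ([left, top, right, bottom] in pixels, round what is visible of it).
- bot.landmark_of(camera, query): "pixel" ([column, row] in pixels: a listed point, or the origin of a listed thing).
The state is a dict: "time": time; "q": joint angles; "qd": joint speeds; "joint_efforts": joint torques, N m; "ee_pos": TCP position; "tcp_rot": TCP orientation; "wrist_force": force on the tool from outside, world axes, zero at the start; "torque": the same for the moment, N m; "opening": finger opening in m; "grasp_force": force on a finger pad.
Only numpy, scipy, OpenCV 4.12 (cv2) and the standard library are available. Lean on these libraries where they do the work, as an engineer would, in place of code of your own. Each camera call takes 0.05 s, during which the arm holds its last target. There are 200 camera calls.

## Working session

There is one attempt and no reset: what is moved stays moved. The work goes in short steps, Python scripts to look and compute and a tool call to move; the robot and the scene stay as the last step left them, time stands still between calls to the robot, and variables do not carry over. Pictures are saved under pics/ and viewed, at most 10 in all, crops included, and the job is handed in when it is done.

Besides the shell and the picture viewer there is one more tool, called by a JSON object that holds its "method" and its "body", one argument or row to a line. send_rows: Moves the arm, as the interface text tells. Its arguments: {"type":"object","properties":{"moves":{"type":"array"},"squeeze":{"type":"number"}},"required":["moves"]}

```bash
mkdir -p pics; cat > h.py <<'E'
import numpy as np, cv2
from workcell import bot
def ray(c,px,z):
    u=cv2.undistortPoints(np.array([[px]],float),np.array(c["camera_matrix"]),np.array(c["D"],float))[0,0]
    R=np.array(c["R"]);t=np.array(c["t"])
    o=-R.T@t; d=R.T@np.array([u[0],u[1],1]); return o+d*(z-o[2])/d[2]
def save(c,n): cv2.imwrite("pics/"+n,cv2.cvtColor(c["color"],cv2.COLOR_RGB2BGR))
E
python3 - <<'E'
from h import *
ims=[]
for n in ["top","scene"]:
    c=bot.camera(n); ims.append(c["color"])
    print(n,(-np.array(c["R"]).T@np.array(c["t"])).round(3))
    for q,z in [("blue_hub",.04),("blue_front",.04),("blue_pointer",.059),("blue_dial",0),("grey_dial",0),("gear",0),("jar",0),("glue",0),("pliers",0),("cutter",0)]:
        for r in bot.landmark_of(n,q)[:2]: print(q,round(r["p"],2),np.round(r["pixel"]),ray(c,r["pixel"],z).round(3))
cv2.imwrite("pics/a.png",cv2.cvtColor(cv2.resize(ims[0],(800,600),interpolation=cv2.INTER_CUBIC),cv2.COLOR_RGB2BGR))
cv2.imwrite("pics/b.png",cv2.cvtColor(cv2.resize(ims[1],(800,600),interpolation=cv2.INTER_CUBIC),cv2.COLOR_RGB2BGR))
o=bot.get_obs();print(o["ee_pos"],o["tcp_rot"],o["time"],o["opening"])
E
```

```text
top [ 0.145 -0.023  1.69 ]
blue_hub 0.58 [293. 172.] [ 0.528 -0.143  0.04 ]
blue_front 0.86 [289. 188.] [ 0.473 -0.127  0.04 ]
blue_pointer 0.67 [294. 156.] [ 0.578 -0.145  0.059]
blue_dial 0.57 [293. 172.] [ 0.538 -0.145  0.   ]
grey_dial 0.68 [203. 170.] [0.547 0.166 0.   ]
gear 0.66 [196. 220.] [0.372 0.188 0.   ]
jar 0.58 [360. 217.] [ 0.38  -0.372  0.   ]
glue 0.61 [143. 203.] [0.428 0.372 0.   ]
pliers 0.69 [324. 224.] [ 0.355 -0.248  0.   ]
cutter 0.7 [256. 217.] [ 0.379 -0.016  0.   ]
scene [-0.612  0.744  0.737]
blue_hub 0.73 [269. 182.] [ 0.529 -0.132  0.04 ]
blue_front 0.56 [278. 192.] [ 0.451 -0.109  0.04 ]
blue_pointer 0.62 [261. 170.] [ 0.586 -0.145  0.059]
blue_dial 0.73 [265. 192.] [ 0.537 -0.125  0.   ]
blue_dial 0.62 [351. 188.] [ 0.393 -0.372  0.   ]
grey_dial 0.7 [182. 217.] [0.556 0.172 0.   ]
grey_dial 0.45 [210. 247.] [0.37  0.189 0.   ]
gear 0.63 [211. 244.] [0.379 0.18  0.   ]
jar 0.48 [346. 189.] [ 0.394 -0.353  0.   ]
glue 0.63 [137. 262.] [0.42  0.378 0.   ]
cutter 0.7 [269. 221.] [ 0.384 -0.022  0.   ]
[ 0.23166642 -0.49883195  0.23128967] [1.79998742e+02 1.94180405e-03 2.49096240e+01] 1.1 0.08539678225758707
```

View pics/a.png

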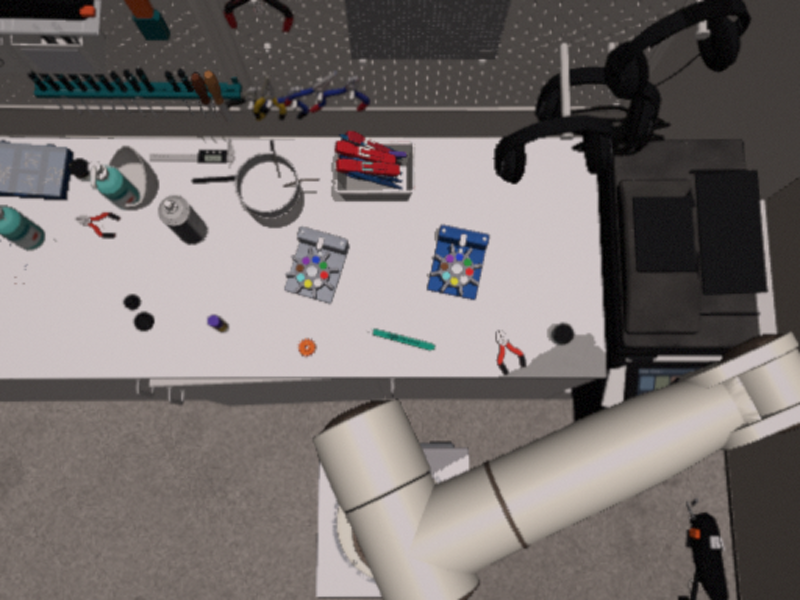

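View pics/b.png

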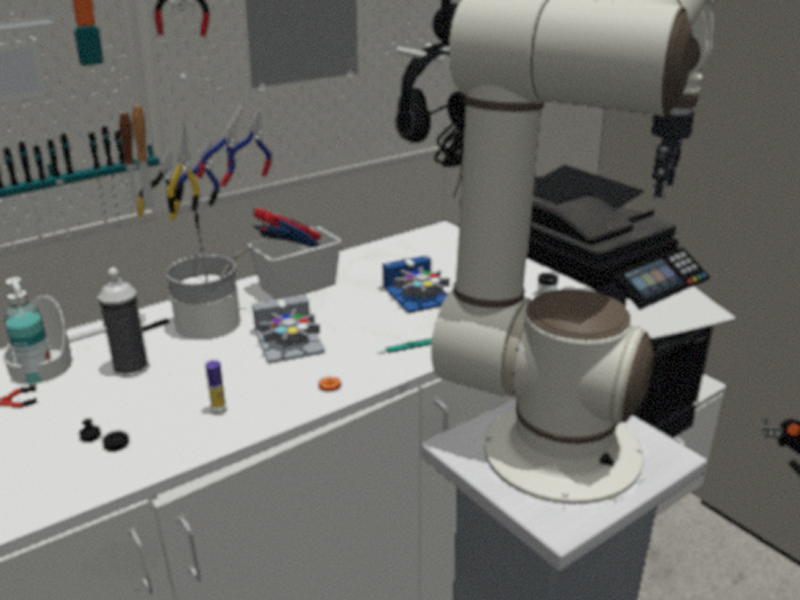

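The top view shows the blue unit around (457,265) and the grey one around (317,262), in the 800x600 picture. Nothing tall stands between the arm and the blue unit. I'll go over with the gripper shut and look from near.

{"method": "send_rows", "body": {
  "moves": [0.45,0.93,0.1,0,0,0.4,1,0.45,0.93,0.1,0,0,0.4,1,0.45,0.93,0.1,0,0,0.4,1,0.45,0.93,0.1,0,0,0.4,1,0.45,0.93,0.1,0,0,0.4,1,0.45,0.93,0.1,0,0,0.4,1,0.45,0.93,0.1,0,0,0.4,1,0.45,0.93,0.1,0,0,0.4,1],
  "squeeze": 20
}}

```text
time: 2.1
ee_pos: [0.3219, -0.3121, 0.2515]
tcp_rot: [180.0, 0.0, 52.5]
wrist_force: [0.3, -0.6, -0.1]
opening: -0.0002
grasp_force: 0.0
```

{"method": "send_rows", "body": {
  "moves": [0.45,0.93,0,0,0,0.4,1,0.45,0.93,0,0,0,0.4,1,0.45,0.93,0,0,0,0.4,1,0.45,0.93,0,0,0,0.4,1,0.45,0.93,0,0,0,0.4,1,0.45,0.93,0,0,0,0.4,1,0.45,0.93,0,0,0,0.4,1,0.45,0.93,0,0,0,0.4,1]
}}

```text
time: 3.1
ee_pos: [0.412, -0.126, 0.2514]
tcp_rot: [180.0, 0.0, 80.0]
wrist_force: [-0.4, 0.8, 0.0]
opening: -0.0004
grasp_force: 0.0
```

```bash
cat > look.py <<'E'
import sys
from h import *
for n in ["wrist","top"]:
    c=bot.camera(n)
    if n=="wrist": cv2.imwrite("pics/"+sys.argv[1],cv2.cvtColor(cv2.resize(c["color"],(800,600),interpolation=cv2.INTER_CUBIC),cv2.COLOR_RGB2BGR))
    print(n,(-np.array(c["R"]).T@np.array(c["t"])).round(3))
    for q,z in [("blue_hub",.04),("blue_front",.04),("blue_pointer",.059),("blue_dial",0)]:
        for r in bot.landmark_of(n,q)[:2]: print(q,round(r["p"],2),np.round(r["pixel"]),ray(c,r["pixel"],z).round(4))
o=bot.get_obs();print(o["ee_pos"],o["tcp_rot"],o["time"],o["opening"],o["wrist_force"],o["q"])
E
python3 look.py c.png
```

```text
wrist [ 0.426 -0.05   0.394]
blue_hub 0.58 [366. 150.] [ 0.5305 -0.1369  0.04  ]
blue_front 0.96 [313. 150.] [ 0.4722 -0.1265  0.04  ]
blue_pointer 0.79 [418. 156.] [ 0.5788 -0.1475  0.059 ]
blue_dial 0.77 [370. 143.] [ 0.5469 -0.1395  0.    ]
top [ 0.145 -0.023  1.69 ]
blue_front 0.51 [289. 191.] [ 0.4624 -0.1298  0.04  ]
[ 0.41146514 -0.1273464   0.25132797] [1.79996260e+02 4.58937518e-03 7.98426544e+01] 3.6 -8.698802518883899e-05 [-0.20300547 -0.00638432  0.18928803] [-1.71943244e+01 -1.07086231e+01 -2.72074187e+00  9.79836075e+01
 -4.09666356e-03  8.29630208e+01]
```

View pics/c.png

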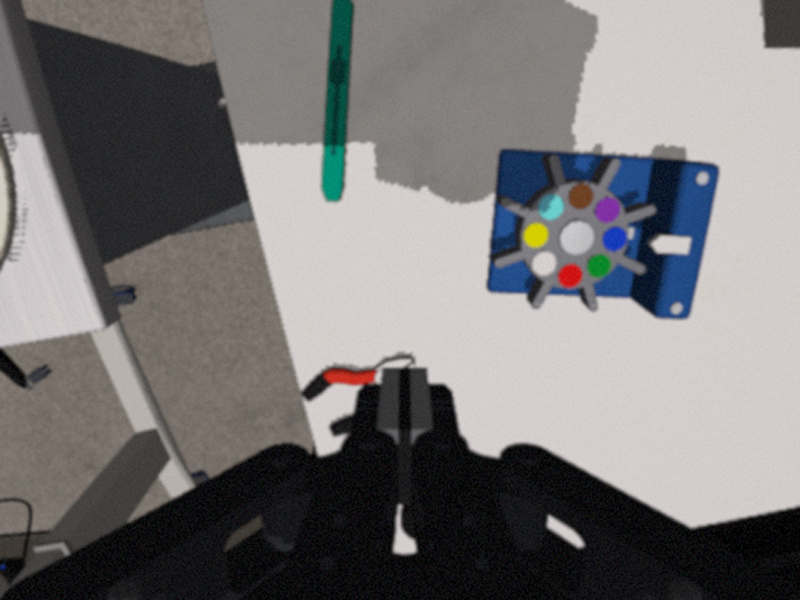

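Blue is at the pointer at (615,238). Going forward, green, red, white and yellow follow, so it needs four clicks. The measured geometry is consistent, with front to hub at 59 mm and unit yaw about -10.5°. I'll come down in front of the wheel, outside the teeth.

{"method": "send_rows", "body": {
  "moves": [0.15,0.03,-0.95,0,0,0,1,0.15,0.03,-0.95,0,0,0,1,0.15,0.03,-0.95,0,0,0,1,0.15,0.03,-0.95,0,0,0,1,0.15,0.03,-0.95,0,0,0,1,0.15,0.03,-0.95,0,0,0,1,0.15,0.03,-0.95,0,0,0,1,0.15,0.03,-0.95,0,0,0,1]
}}

```text
time: 4.6
ee_pos: [0.4417, -0.1212, 0.0606]
tcp_rot: [180.0, 0.0, 79.9]
wrist_force: [0.9, 0.7, -0.5]
opening: -0.0001
grasp_force: 0.0
```

{"method": "send_rows", "body": {
  "moves": [0,0,-0.6,0,0,0,1,0,0,-0.5,0,0,0,1,0,0,0,0,0,0,1]
}}

```text
time: 4.97
ee_pos: [0.4412, -0.1209, 0.0333]
tcp_rot: [-179.9, -0.0, 79.9]
wrist_force: [-0.6, -0.0, -0.1]
opening: -0.0
grasp_force: 0.0
```

```bash
python3 look.py d.png
```

```text
wrist [ 0.455 -0.044  0.176]
blue_hub 0.83 [443. 257.] [ 0.5282 -0.1364  0.04  ]
blue_front 0.68 [324. 256.] [ 0.4717 -0.1245  0.04  ]
blue_pointer 0.26 [323. 253.] [ 0.4692 -0.1119  0.059 ]
blue_dial 0.81 [441. 225.] [ 0.5485 -0.141   0.    ]
blue_dial 0.19 [322. 253.] [ 0.4758 -0.146   0.    ]
top [ 0.145 -0.023  1.69 ]
blue_hub 0.17 [296. 157.] [ 0.581  -0.1555  0.04  ]
blue_pointer 0.53 [294. 157.] [ 0.5771 -0.1449  0.059 ]
[ 0.44181717 -0.12084188  0.03400653] [1.79977802e+02 7.97103654e-04 7.99174316e+01] 5.475 5.538689978333091e-05 [-0.35468333 -0.27032075 -0.5539002 ] [-1.52976701e+01 -6.77485637e+00 -2.34020017e+01  7.33506762e+01
  1.22387507e-03  8.47848984e+01]
```

View pics/d.png

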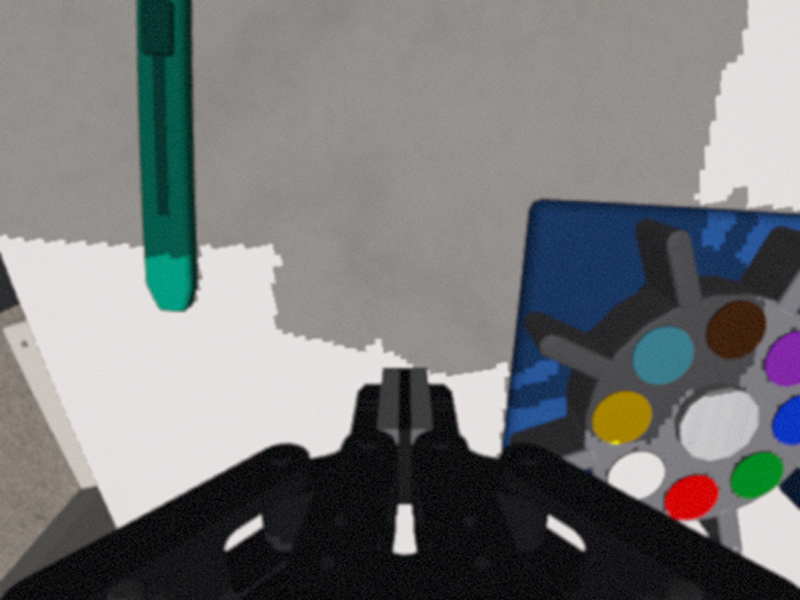

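{"method": "send_rows", "body": {
  "moves": [0.29,-0.05,0,0,0,0,1,0.29,-0.05,0,0,0,0,1,0.29,-0.05,0,0,0,0,1,0.29,-0.05,0,0,0,0,1,0,0,0,0,0,0,1]
}}

```text
time: 6.1
ee_pos: [0.4711, -0.1259, 0.0336]
tcp_rot: [-180.0, -0.0, 79.9]
wrist_force: [0.1, -0.9, 0.2]
opening: 0.0004
grasp_force: 0.0
```

```bash
python3 - <<'E'
from h import *
hub=np.array([.5295,-.1367]);R=.060;psi=-10.5
P=[hub+R*np.array([np.cos(np.radians(180+psi+a)),np.sin(np.radians(180+psi+a))]) for a in np.linspace(0,45,17)]
print(np.round(P[0],4),np.round(P[-1],4));print((np.diff(P,axis=0)/.025).round(3).tolist(), np.radians(45/16)/.15)
E
python3 look.py e.png
```

```text
[ 0.4705 -0.1258] [ 0.4801 -0.1707]
[[-0.019, -0.116], [-0.013, -0.117], [-0.007, -0.118], [-0.001, -0.118], [0.004, -0.118], [0.01, -0.117], [0.016, -0.117], [0.022, -0.116], [0.027, -0.115], [0.033, -0.113], [0.038, -0.111], [0.044, -0.109], [0.049, -0.107], [0.054, -0.105], [0.059, -0.102], [0.064, -0.099]] 0.3272492347489368
wrist [ 0.485 -0.049  0.176]
blue_hub 0.79 [381. 260.] [ 0.5282 -0.1373  0.04  ]
blue_pointer 0.59 [504. 278.] [ 0.5764 -0.1453  0.059 ]
blue_dial 0.57 [392. 227.] [ 0.5486 -0.1416 -0.    ]
top [ 0.145 -0.023  1.69 ]
blue_front 0.43 [359. 215.] [ 0.3823 -0.3616  0.04  ]
[ 0.4706438  -0.12580822  0.03387839] [ 1.79990552e+02 -1.43785209e-03  7.99167260e+01] 6.6 -0.00010561319126093434 [-0.43341989 -0.20085409  0.64293387] [-1.49671818e+01 -2.69440609e+00 -1.96149631e+01  7.30701520e+01
  2.23698378e-03  8.51160925e+01]
```

View pics/e.png

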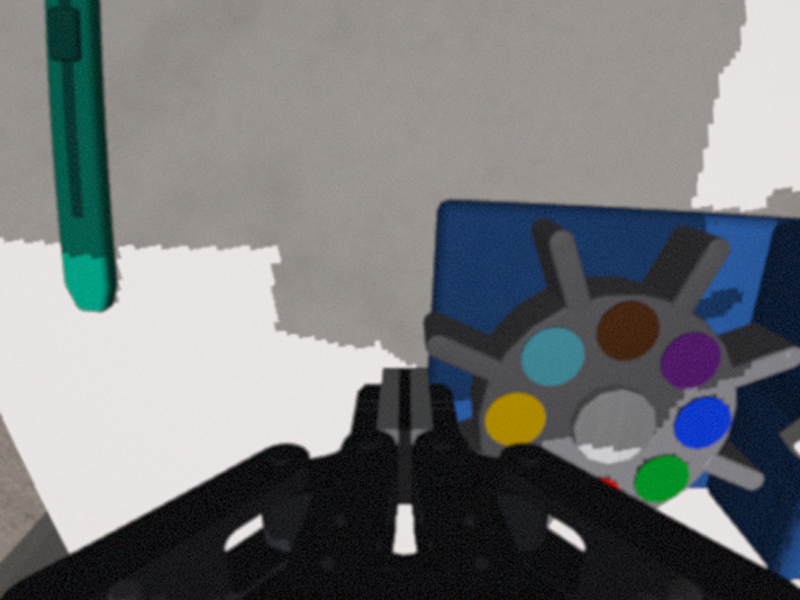

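The fingertip sits in the front gap at (405,400) and touches nothing. Next is the first click, along an arc.

{"method": "send_rows", "body": {
  "moves": [0.06,-0.13,0,0,0,0.327,1,-0.01,-0.114,0,0,0,0.327,1,-0.007,-0.114,0,0,0,0.327,1,0,-0.114,0,0,0,0.327,1,0.004,-0.114,0,0,0,0.327,1,0.01,-0.114,0,0,0,0.327,1,0.015,-0.113,0,0,0,0.327,1,0.02,-0.112,0,0,0,0.327,1]
}}

```text
time: 7.6
ee_pos: [0.473, -0.1487, 0.0338]
tcp_rot: [180.0, -0.0, 102.5]
wrist_force: [0.8, 1.4, 0.8]
opening: -0.0001
grasp_force: 0.8
```

{"method": "send_rows", "body": {
  "moves": [0.026,-0.111,0,0,0,0.327,1,0.032,-0.11,0,0,0,0.327,1,0.037,-0.108,0,0,0,0.327,1,0.042,-0.106,0,0,0,0.327,1,0.047,-0.104,0,0,0,0.327,1,0.052,-0.101,0,0,0,0.327,1,0.057,-0.099,0,0,0,0.327,1,0.062,-0.096,0,0,0,0.327,1]
}}

```text
time: 8.6
ee_pos: [0.4819, -0.1699, 0.0338]
tcp_rot: [180.0, -0.0, 125.0]
wrist_force: [-0.7, -1.3, -0.0]
opening: 0.0002
grasp_force: 0.0
```

```bash
python3 look.py f.png
```

```text
wrist [ 0.438 -0.106  0.176]
blue_hub 0.95 [380. 256.] [ 0.5284 -0.1362  0.04  ]
blue_front 0.92 [302. 167.] [ 0.4721 -0.1234  0.04  ]
blue_pointer 0.61 [455. 340.] [ 0.576  -0.1454  0.059 ]
blue_dial 0.82 [376. 244.] [ 0.5479 -0.1407  0.    ]
top [ 0.145 -0.023  1.69 ]
blue_hub 0.86 [292. 171.] [ 0.533  -0.1382  0.04  ]
blue_front 0.78 [288. 191.] [ 0.4642 -0.1264  0.04  ]
blue_pointer 0.75 [293. 156.] [ 0.5781 -0.1432  0.059 ]
blue_dial 0.89 [290. 172.] [ 0.5364 -0.137   0.    ]
[ 0.4818314  -0.16976914  0.0338044 ] [1.79997654e+02 5.07433544e-04 1.24867669e+02] 9.1 7.227528617670584e-05 [ 0.57656086  0.03167964 -0.32064442] [-1.94103672e+01  5.62398246e-01 -1.64167418e+01  7.30190780e+01
  1.60865671e-03  3.57219640e+01]
```

View pics/f.png

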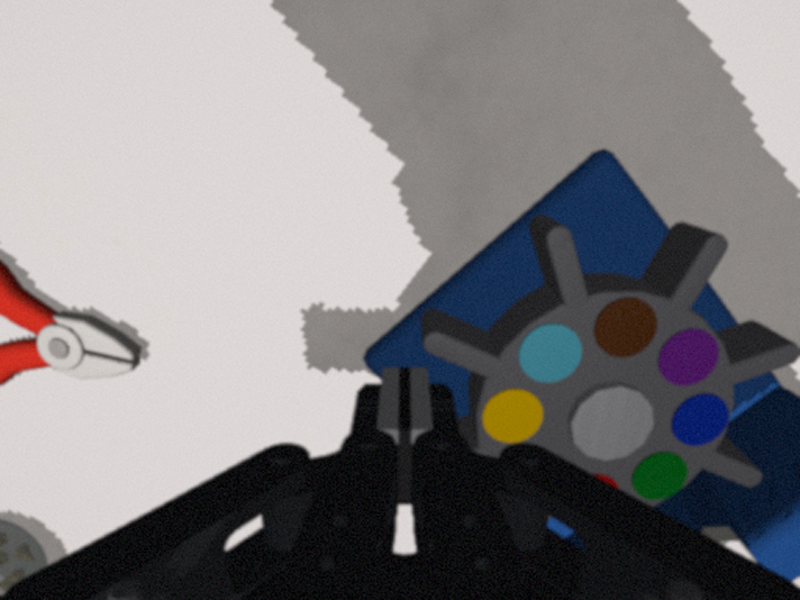

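The wheel made one click forward with the tip and the unit has not moved. I'll continue the arc for the second click.

{"method": "send_rows", "body": {
  "moves": [0.067,-0.092,0,0,0,0.327,1,0.071,-0.089,0,0,0,0.327,1,0.076,-0.085,0,0,0,0.327,1,0.08,-0.082,0,0,0,0.327,1,0.084,-0.077,0,0,0,0.327,1,0.087,-0.073,0,0,0,0.327,1,0.091,-0.069,0,0,0,0.327,1,0.094,-0.064,0,0,0,0.327,1]
}}

```text
time: 10.1
ee_pos: [0.4979, -0.1853, 0.0337]
tcp_rot: [180.0, -0.0, 147.5]
wrist_force: [-0.8, 1.9, 1.7]
opening: 0.0001
grasp_force: 0.8
```

{"method": "send_rows", "body": {
  "moves": [0.097,-0.06,0,0,0,0.327,1,0.1,-0.055,0,0,0,0.327,1,0.102,-0.05,0,0,0,0.327,1,0.105,-0.045,0,0,0,0.327,1,0.107,-0.04,0,0,0,0.327,1,0.109,-0.034,0,0,0,0.327,1,0.11,-0.029,0,0,0,0.327,1,0.111,-0.023,0,0,0,0.327,1]
}}

```text
time: 11.1
ee_pos: [0.5192, -0.194, 0.0338]
tcp_rot: [180.0, -0.0, 169.9]
wrist_force: [-0.1, -0.2, -0.0]
opening: 0.0004
grasp_force: 0.0
```

```bash
python3 look.py g.png
```

```text
wrist [ 0.443 -0.18   0.176]
blue_hub 0.93 [384. 258.] [ 0.5301 -0.1354  0.04  ]
blue_front 0.62 [404. 134.] [ 0.4728 -0.1235  0.04  ]
blue_dial 0.64 [352. 250.] [ 0.5466 -0.1418  0.    ]
top [ 0.145 -0.023  1.69 ]
blue_hub 0.93 [293. 171.] [ 0.5313 -0.1425  0.04  ]
blue_front 0.73 [288. 189.] [ 0.4683 -0.1258  0.04  ]
blue_pointer 0.88 [295. 156.] [ 0.5795 -0.1493  0.059 ]
blue_dial 0.98 [291. 172.] [ 0.5368 -0.1384  0.    ]
[ 0.51908808 -0.19400481  0.03381608] [-1.79998182e+02  4.24292589e-03  1.69825528e+02] 11.6 0.0002797279724512734 [0.03434002 0.00150222 0.80207959] [-2.04922785e+01  6.39625182e+00 -1.02883479e+01  7.33109004e+01
 -1.02825580e-03 -1.03178062e+01]
```

View pics/g.png

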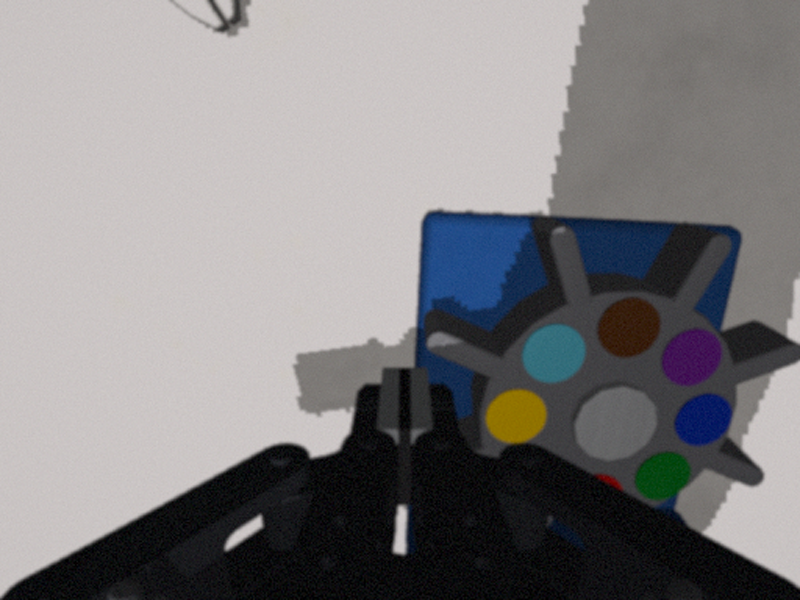

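Second click done: yellow moved with the tip and the unit still stands in place. I'll lift out, return to the front, then go on.

{"method": "send_rows", "body": {
  "moves": [0,0,0.9,0,0,0,1,0,0,0.9,0,0,0,1,0,0,0.9,0,0,0,1,-0.26,0.246,0,0,0,-0.873,1,-0.26,0.246,0,0,0,-0.873,1,-0.26,0.246,0,0,0,-0.873,1,-0.26,0.246,0,0,0,-0.873,1,-0.26,0.246,0,0,0,-0.873,1]
}}

```text
time: 12.6
ee_pos: [0.4864, -0.163, 0.1013]
tcp_rot: [-180.0, 0.0, 132.1]
wrist_force: [0.3, 0.7, 0.8]
opening: -0.0
grasp_force: 0.0
```

{"method": "send_rows", "body": {
  "moves": [-0.26,0.246,0,0,0,-0.873,1,-0.26,0.246,0,0,0,-0.873,1,-0.26,0.246,0,0,0,-0.873,1,-0.26,0.246,0,0,0,-0.873,1,-0.26,0.246,0,0,0,-0.873,1,-0.26,0.246,0,0,0,-0.873,1,-0.26,0.246,0,0,0,-0.873,1,0,0,0,0,0,0,1]
}}

```text
time: 13.6
ee_pos: [0.441, -0.12, 0.1015]
tcp_rot: [180.0, 0.0, 79.9]
wrist_force: [-0.0, -0.4, 0.2]
opening: 0.0004
grasp_force: 0.0
```

```bash
python3 look.py h.png
```

```text
wrist [ 0.455 -0.044  0.244]
blue_hub 0.78 [390. 207.] [ 0.5278 -0.1357  0.04  ]
blue_front 0.82 [304. 203.] [ 0.4714 -0.1225  0.04  ]
blue_pointer 0.8 [476. 219.] [ 0.5762 -0.1457  0.059 ]
top [ 0.145 -0.023  1.69 ]
blue_dial 0.71 [359. 213.] [ 0.3949 -0.3677  0.    ]
[ 0.44117036 -0.12026332  0.10123803] [-1.79994544e+02 -3.18964208e-03  7.98285458e+01] 14.1 2.0259152135184096e-05 [-0.42457209 -0.42436211  0.20767759] [-1.52500440e+01 -8.31875955e+00 -1.72788608e+01  8.10456160e+01
  2.69412258e-03  8.49214100e+01]
```

View pics/h.png

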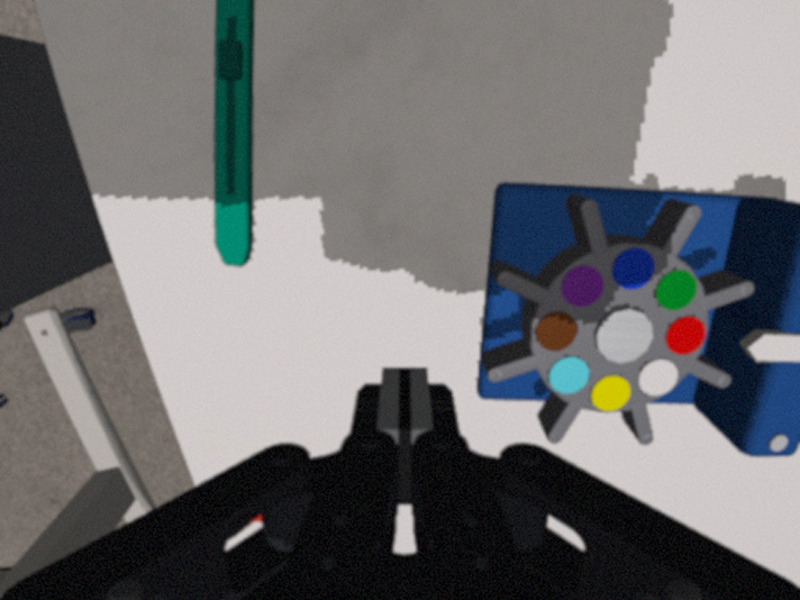

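Red is at the pointer at (686,335), so two clicks remain. I'll repeat the same strokes.

{"method": "send_rows", "body": {
  "moves": [0,0,-0.9,0,0,0,1,0,0,-0.9,0,0,0,1,0,0,-0.9,0,0,0,1,0.31,-0.06,0,0,0,0,1,0.31,-0.06,0,0,0,0,1,0.31,-0.06,0,0,0,0,1,0.32,-0.06,0,0,0,0,1,0,0,0,0,0,0,1]
}}

```text
time: 15.1
ee_pos: [0.4731, -0.1263, 0.034]
tcp_rot: [180.0, 0.0, 79.8]
wrist_force: [0.0, 0.2, -0.1]
opening: -0.0
grasp_force: 0.0
```

{"method": "send_rows", "body": {
  "moves": [-0.018,-0.113,0,0,0,0.327,1,-0.012,-0.114,0,0,0,0.327,1,-0.007,-0.114,0,0,0,0.327,1,0,-0.114,0,0,0,0.327,1,0.004,-0.114,0,0,0,0.327,1,0.01,-0.114,0,0,0,0.327,1,0.015,-0.113,0,0,0,0.327,1,0.02,-0.112,0,0,0,0.327,1]
}}

```text
time: 16.1
ee_pos: [0.4725, -0.1486, 0.0338]
tcp_rot: [180.0, -0.0, 102.4]
wrist_force: [0.5, 1.6, 0.9]
opening: -0.0
grasp_force: 0.8
```

{"method": "send_rows", "body": {
  "moves": [0.026,-0.111,0,0,0,0.327,1,0.032,-0.11,0,0,0,0.327,1,0.037,-0.108,0,0,0,0.327,1,0.042,-0.106,0,0,0,0.327,1,0.047,-0.104,0,0,0,0.327,1,0.052,-0.101,0,0,0,0.327,1,0.057,-0.099,0,0,0,0.327,1,0.062,-0.096,0,0,0,0.327,1]
}}

```text
time: 17.1
ee_pos: [0.4814, -0.1698, 0.0339]
tcp_rot: [-180.0, -0.0, 124.9]
wrist_force: [0.6, -0.4, -0.0]
opening: 0.0003
grasp_force: 0.0
```

```bash
python3 look.py i.png
```

```text
wrist [ 0.437 -0.106  0.176]
blue_hub 0.6 [379. 258.] [ 0.5288 -0.1374  0.04  ]
blue_front 0.86 [304. 169.] [ 0.473  -0.1236  0.04  ]
blue_pointer 0.79 [455. 341.] [ 0.5763 -0.1457  0.059 ]
blue_dial 0.87 [377. 244.] [ 0.548  -0.1405  0.    ]
top [ 0.145 -0.023  1.69 ]
blue_hub 0.57 [292. 172.] [ 0.5285 -0.1408  0.04  ]
blue_front 0.88 [286. 188.] [ 0.4741 -0.1201  0.04  ]
blue_pointer 0.73 [292. 160.] [ 0.5649 -0.14    0.059 ]
blue_dial 0.85 [291. 168.] [ 0.5503 -0.1383  0.    ]
[ 0.48150559 -0.16969961  0.03378954] [ 1.79999469e+02 -1.54808924e-03  1.24765126e+02] 17.6 -0.0001893232940152919 [-0.52415082 -0.64951055  0.37668291] [-1.94150076e+01  5.20680984e-01 -1.64604667e+01  7.30197971e+01
  1.33619681e-03  3.58198662e+01]
```

View pics/i.png

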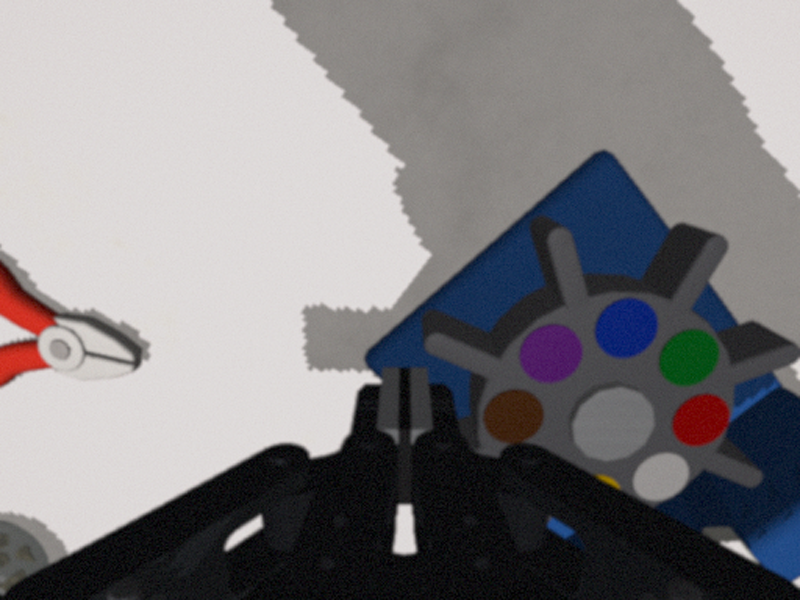

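The third click is done: white at (660,477) is now on the pointer side. Next is the last click, then lift out and back off.

{"method": "send_rows", "body": {
  "moves": [0.067,-0.092,0,0,0,0.327,1,0.071,-0.089,0,0,0,0.327,1,0.076,-0.085,0,0,0,0.327,1,0.08,-0.082,0,0,0,0.327,1,0.084,-0.077,0,0,0,0.327,1,0.087,-0.073,0,0,0,0.327,1,0.091,-0.069,0,0,0,0.327,1,0.094,-0.064,0,0,0,0.327,1]
}}

```text
time: 18.6
ee_pos: [0.4976, -0.1853, 0.0337]
tcp_rot: [180.0, -0.0, 147.3]
wrist_force: [-0.7, 0.5, 0.7]
opening: 0.0003
grasp_force: 0.8
```

{"method": "send_rows", "body": {
  "moves": [0.097,-0.06,0,0,0,0.327,1,0.1,-0.055,0,0,0,0.327,1,0.102,-0.05,0,0,0,0.327,1,0.105,-0.045,0,0,0,0.327,1,0.107,-0.04,0,0,0,0.327,1,0.109,-0.034,0,0,0,0.327,1,0.11,-0.029,0,0,0,0.327,1,0.111,-0.023,0,0,0,0.327,1]
}}

```text
time: 19.6
ee_pos: [0.5189, -0.1939, 0.0337]
tcp_rot: [180.0, -0.0, 169.8]
wrist_force: [-0.1, 1.1, -0.7]
opening: 0.0002
grasp_force: 0.0
```

{"method": "send_rows", "body": {
  "moves": [0,0,0,0,0,0,1,0,0,0.9,0,0,0,1,0,0,0.9,0,0,0,1,0,0,0.9,0,0,0,1,-0.8,0.4,0.8,0,0,-0.8,1,-0.8,0.4,0.8,0,0,-0.8,1,-0.8,0.4,0.8,0,0,-0.8,1,-0.8,0.4,0.8,0,0,-0.8,1]
}}

```text
time: 20.6
ee_pos: [0.438, -0.1536, 0.1819]
tcp_rot: [180.0, 0.0, 141.9]
wrist_force: [0.5, -0.3, 0.3]
opening: 0.0002
grasp_force: 0.0
```

{"method": "send_rows", "body": {
  "moves": [0,0,0,0,0,-0.8,1,0,0,0,0,0,-0.8,1,0,0,0,0,0,-0.8,1,0,0,0,0,0,-0.8,1,0,0,0,0,0,-0.8,1,0,0,0,0,0,-0.8,1,0,0,0,0,0,0,1,0,0,0,0,0,0,1]
}}

```text
time: 21.6
ee_pos: [0.4388, -0.1539, 0.1813]
tcp_rot: [180.0, 0.0, 101.1]
wrist_force: [0.2, 0.2, -0.4]
opening: 0.0
grasp_force: 0.0
```

```bash
python3 look.py j.png
```

```text
wrist [ 0.424 -0.078  0.324]
blue_hub 0.97 [358. 176.] [ 0.5272 -0.1375  0.04  ]
blue_front 0.58 [301. 148.] [ 0.4704 -0.123   0.04  ]
blue_pointer 0.78 [414. 201.] [ 0.5749 -0.1454  0.059 ]
blue_pointer 0.43 [303. 150.] [ 0.4696 -0.1207  0.059 ]
blue_dial 0.96 [366. 172.] [ 0.5485 -0.1399  0.    ]
top [ 0.145 -0.023  1.69 ]
blue_hub 0.74 [295. 171.] [ 0.5313 -0.151   0.04  ]
blue_front 0.81 [286. 189.] [ 0.471  -0.1201  0.04  ]
blue_front 0.64 [292. 172.] [ 0.5285 -0.1398  0.04  ]
blue_pointer 0.8 [294. 157.] [ 0.5746 -0.1452  0.059 ]
blue_dial 0.83 [290. 172.] [ 0.5396 -0.1353  0.    ]
[ 0.43879852 -0.15393852  0.18125265] [-1.79995212e+02 -3.57559488e-03  1.00996308e+02] 22.1 -0.0001460260724475297 [-0.45170914  0.23058403 -0.58768725] [-1.93322103e+01 -7.36946182e+00 -7.60987373e+00  8.97655267e+01
  6.68298028e-04  5.96714811e+01]
```

View pics/j.png

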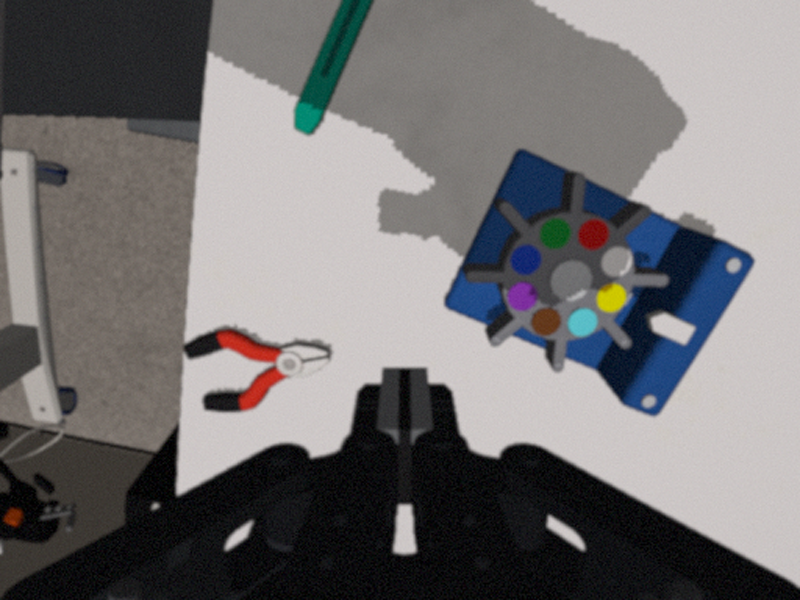

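Yellow at (611,298) lies on the line from hub to pointer (570,280 to 650,318). The unit is where it was and the arm is clear, so I'm handing in.

```bash
python3 -c "
from workcell import bot
print(bot.job_done())"
```

```text
the job is handed in; nothing more can be done
None
```

I turned the blue indicator's wheel forward four clicks to yellow and handed the job in at about 22 s; the last picture shows yellow at the pointer, the unit in place and the arm clear, though the hand-in returned no verdict.

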